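# Find the tipping hatch tile in the soldering hearth and push it open

### The arm

A 6-joint arm with a two-finger parallel gripper is mounted at the origin on the work surface. World frame = base frame: x ahead of the robot, y to its left, z up, the work surface at z = 0. Lengths are in m, angles in rad, forces in N, time in s.
With the tool pointing down it reaches from about 0.325 to 0.9 m from the base axis. Payload 3.5 kg.
Tool frame: the origin (TCP) lies on the mounting face of the last link; the fingertips stand 173 mm ahead of it and the grasp point (between the pads) lies env.tcp_to_grasp ahead of it (env.tcp_to_grasp is the distance from the TCP to the grasp point, in m); x points along the fingers, y is the direction in which the jaws open and shut, and the axes are right-handed (so a half turn about x gives the same grasp; the last joint's range is limited). The gripper opens to 85 mm and grips with 20 to 120 N. Pads are 22 mm wide; open, the fingers measure 114 mm over their backs; the gripper's body (76 mm by 85 mm) begins 54 mm behind the grasp point. The pads swing forward as they close: fully open they stand 13 mm farther back than shut.
Start: joints at [1.15, 0.276, -0.026, 1.268, 0, 1.467], TCP at [0.195, 0.594, 0.405] pointing down, gripper open.
Joint ranges: [-3.12, 3.12], [-0.85, 1.88], [-1.08, 1.24], [-1.95, 2.15], [-1.57, 1.53], [-3.14, 3.14]. Speed limits (rad/s): [2.57, 2.57, 3.14, 3.14, 3.14, 3.14].

### API

Orientations are given as [roll, pitch, yaw] about the fixed x, y, z axes, in that order (R = Rz(yaw) Ry(pitch) Rx(roll)).
In Python, from cell import env, vision, workorder gives the robot as it stands. The module is installed in compiled form; this text tells all that it offers.
- The arm moves only by the tool carry_out, never from a script. Its argument "series" is a list of rows, each a list of 2 entries, a list of its own where there are three numbers: the shift along the world's x, y, z in units of 25 mm (1.0 is 25 mm), then the turn, a rotation vector about the world's x, y, z in units of 5 degrees (1.0 is 5 degrees). In form: [[[dx, dy, dz], [wx, wy, wz]], ...]. A call has 1 to 12 rows; each row is the pose to reach, as a shift and turn from the pose commanded when the call began; what a row does not reach only later rows make up. A row lasts 1/12 s, in which the tool goes at most 41.7 mm and 7.16 degrees, less where a joint would pass 70% of its speed; a pose out of reach is approached as far as the arm can. A call with a gripper value outside its range is refused whole. "jaw" is the closure, from -1 (fully open) to 1 (shut), set as the call begins (left out, the last holds). The fingers move at their own pace and stop on an object; the grip force is fixed at half the most. Time passes only in rows, so rows that repeat a pose let the fingers close. It gives the time, the measured TCP pose, the force and the opening at its end, in the units of the state.
- env.state(): the state, without advancing time (a new reading comes with each control period).
- vision.grab_frame(name): name is "scene" or "side" or "wrist"; returns the picture (480x640x3 uint8, red, green, blue); there is no depth.
- vision.get_calibration(name): a dict with "fx", "fy", "cx", "cy" (pixels), "k1" (the pictures are not rectified: a ray, as slopes to the right and down, at radius r is drawn at 1 + k1 r^2 times it, then the intrinsics apply), "R" (3x3) and "t" (3): a world point X has camera coordinates R X + t. Camera axes: x right, y down, z forward; pixel columns grow to the right and rows downward; lengths in m; the calibration is good to about 2 mm. A picture is of the moment at which its call begins: read the wrist's pose just before it. get_calibration takes no time and is no camera call; for the wrist camera it gives the pose at the moment of the call.
- workorder.finish_job(): hands the job in, once; it reports no verdict.
The state is a dict: "clock": time; "q": joint angles; "qd": joint speeds; "effort": joint torques, N m; "ee_pos": TCP position; "tcp_rot": TCP orientation; "wrist_force": force on the tool from outside, world axes, zero at the start; "ft_torque": the same for the moment, N m; "width": finger opening in m.
Only numpy, scipy, OpenCV 4.12 (cv2) and the standard library are available. Lean on these libraries where they do the work, as an engineer would, in place of code of your own. Each camera call takes 0.05 s, during which the arm holds its last target.

### The job

One of the five honeycomb tiles in the soldering hearth is the tipping hatch over the scrap drawer; the others are bedded solid. Press the tiles gently with your fingertips to find the one that rocks, then push that one open until it is tilted by at least 45 degrees, and leave it standing open. Pick nothing up, and leave the things lying about where they are.

Things in the scene. Friction and masses are not known exactly. Their poses are not given: they have to be found in the camera images.
- hearth: fixed dark steel tray 244 (its x) by 268 mm (y), deck 80 mm above the bench, hollow for 70 mm below it. Origin: centre of its underside. x points away from the robot at yaw 0 (turned up to 0.3 rad), z up. Deck: 2 (x) by 3 (y) places, pitch 114 by 84 mm: five identical pale honeycomb tiles and, in any one place, a plain steel plate with small things on it
- bay0: fixed steel frame (bars 5.5 mm wide, flush) around honeycomb tile 0; it stays when the tile tips. Origin: centre of the tile's top face when level, 80 mm above the bench; axes as the hearth's. Tile 100 mm (x) by 70 mm (y), 10 mm thick, in an opening of 103 by 73 mm. Bedded tiles (four of the five) are springy but give less than 2 mm under a 10 N press
- bay1: fixed steel frame (bars 5.5 mm wide, flush) around honeycomb tile 1; it stays when the tile tips. Origin: centre of the tile's top face when level, 80 mm above the bench; axes as the hearth's. Tile 100 mm (x) by 70 mm (y), 10 mm thick, in an opening of 103 by 73 mm. Bedded tiles (four of the five) are springy but give less than 2 mm under a 10 N press
- bay2: fixed steel frame (bars 5.5 mm wide, flush) around honeycomb tile 2; it stays when the tile tips. Origin: centre of the tile's top face when level, 80 mm above the bench; axes as the hearth's. Tile 100 mm (x) by 70 mm (y), 10 mm thick, in an opening of 103 by 73 mm. Bedded tiles (four of the five) are springy but give less than 2 mm under a 10 N press
- bay3: fixed steel frame (bars 5.5 mm wide, flush) around honeycomb tile 3; it stays when the tile tips. Origin: centre of the tile's top face when level, 80 mm above the bench; axes as the hearth's. Tile 100 mm (x) by 70 mm (y), 10 mm thick, in an opening of 103 by 73 mm. Bedded tiles (four of the five) are springy but give less than 2 mm under a 10 N press
- bay4: fixed steel frame (bars 5.5 mm wide, flush) around honeycomb tile 4; it stays when the tile tips. Origin: centre of the tile's top face when level, 80 mm above the bench; axes as the hearth's. Tile 100 mm (x) by 70 mm (y), 10 mm thick, in an opening of 103 by 73 mm. Bedded tiles (four of the five) are springy but give less than 2 mm under a 10 N press
- tile0 (a joint): tilt of tile 0 about a pivot line along y through its middle, 5 mm below its top: 0 level, positive = the half towards -x is down; stops at +-1.2 rad. The hatch tile tips either way against 0.04 N m of friction (1.5 N at 30 mm from the pivot line, more as it tips), stays where left; a tip pushed straight down there tilts it about 1 rad at 25 mm below the deck, 1.1 at 35
- tile1 (a joint): tilt of tile 1 about a pivot line along y through its middle, 5 mm below its top: 0 level, positive = the half towards -x is down; stops at +-1.2 rad. The hatch tile tips either way against 0.04 N m of friction (1.5 N at 30 mm from the pivot line, more as it tips), stays where left; a tip pushed straight down there tilts it about 1 rad at 25 mm below the deck, 1.1 at 35
- tile2 (a joint): tilt of tile 2 about a pivot line along y through its middle, 5 mm below its top: 0 level, positive = the half towards -x is down; stops at +-1.2 rad. The hatch tile tips either way against 0.04 N m of friction (1.5 N at 30 mm from the pivot line, more as it tips), stays where left; a tip pushed straight down there tilts it about 1 rad at 25 mm below the deck, 1.1 at 35
- tile3 (a joint): tilt of tile 3 about a pivot line along y through its middle, 5 mm below its top: 0 level, positive = the half towards -x is down; stops at +-1.2 rad. The hatch tile tips either way against 0.04 N m of friction (1.5 N at 30 mm from the pivot line, more as it tips), stays where left; a tip pushed straight down there tilts it about 1 rad at 25 mm below the deck, 1.1 at 35
- tile4 (a joint): tilt of tile 4 about a pivot line along y through its middle, 5 mm below its top: 0 level, positive = the half towards -x is down; stops at +-1.2 rad. The hatch tile tips either way against 0.04 N m of friction (1.5 N at 30 mm from the pivot line, more as it tips), stays where left; a tip pushed straight down there tilts it about 1 rad at 25 mm below the deck, 1.1 at 35
- band: bystander, loose: plain silver ring band lying flat, 22 mm across, 6 mm high, on the plain steel plate of the hearth; origin at its underside
- charcoal: bystander, loose: small black charcoal block 32 x 45 x 14 mm on the plain steel plate of the hearth; origin at its underside
- flux: bystander, loose: amber glass jar with steel cap, 48 mm across, 55 mm high, on the bench to the right of the hearth; origin at its underside
- brick: bystander, loose: broken honeycomb brick, about 100 x 100 mm, 28 mm high, on the bench to the left of the hearth; origin at its underside
- tweezers: bystander, loose: steel tweezers lying on the bench, 155 mm long, 6 mm high; origin at its underside
- hammer: bystander, loose: small hammer lying on the bench, 220 mm long; origin at its underside
- dish: bystander, loose: white ceramic dish, 70 mm across, 25 mm high, on the bench; origin at its underside

How it is judged:
At the end, for the whole second after the job is handed in: the tile that tips stands open, tilted by more than 0.7 rad (40 degrees) either way and at rest; every loose thing is within 20 mm of where it began (((value of joint tile0 above 0.7 rad or value of joint tile0 below -0.7 rad) or (value of joint tile1 above 0.7 rad or value of joint tile1 below -0.7 rad) or (value of joint tile2 above 0.7 rad or value of joint tile2 below -0.7 rad) or (value of joint tile3 above 0.7 rad or value of joint tile3 below -0.7 rad) or (value of joint tile4 above 0.7 rad or value of joint tile4 below -0.7 rad)) and velocity of joint tile0 between -0.05 and 0.05 rad/s and velocity of joint tile1 between -0.05 and 0.05 rad/s and velocity of joint tile2 between -0.05 and 0.05 rad/s and velocity of joint tile3 between -0.05 and 0.05 rad/s and velocity of joint tile4 between -0.05 and 0.05 rad/s and distance of each of band, charcoal, flux, brick, tweezers, hammer, dish from where it was at the start of the episode below 0.02 m); the robot touches nothing.
It fails at once if a loose thing is shifted by 20 mm or more, lifted or carried (distance of any of band, charcoal, flux, brick, tweezers, hammer, dish from where it was at the start of the episode above 0.02 m).
It fails at once if a tile or its frame is pressed with more than 60 N (contact force between any of the fingers, the arm and bay0 above 60 N or contact force between any of the fingers, the arm and bay1 above 60 N or contact force between any of the fingers, the arm and bay2 above 60 N or contact force between any of the fingers, the arm and bay3 above 60 N or contact force between any of the fingers, the arm and bay4 above 60 N).
It also fails if it takes over 54 s, if anything falls off the work surface, if the arm or the gripper's body presses on something with over 40 N, if the wrist force passes 120 N, or if a joint passes its speed limit or range.

## Working session

There is one attempt and no reset: what is moved stays moved. The work goes in short steps, Python scripts to look and compute and a tool call to move; the robot and the scene stay as the last step left them, time stands still between calls to the robot, and variables do not carry over. Pictures are saved under pics/ and viewed, and the job is handed in when it is done.

Besides the shell and the picture viewer there is one more tool, called after "Request:" in YAML: its name, and indented under it one key for each argument. carry_out: Moves the arm, as the interface text tells. Its arguments: {"type":"object","properties":{"series":{"type":"array"},"jaw":{"type":"number"}},"required":["series"]}

```bash
mkdir -p pics; python3 - <<'E'
from cell import env, vision, workorder
import cv2
print(env.state(), env.tcp_to_grasp)
for n in ("scene","side"):
    cv2.imwrite(f"pics/{n}0.png", vision.grab_frame(n)[:,:,::-1])
    print(n, vision.get_calibration(n))
E
```

```text
{'clock': 0.0, 'q': array([ 1.14960395e+00,  2.77149282e-01, -2.78865596e-02,  1.26797892e+00,
        1.30646590e-05,  1.46737762e+00]), 'qd': array([ 2.13870315e-05, -1.13978342e-03,  3.76121700e-04,  1.50872989e-03,
       -4.84154583e-04, -1.22899235e-03]), 'effort': array([-1.35769489e-03, -4.45510590e+01,  2.95202905e+01,  1.64076191e-02,
       -3.18045122e-04, -1.92543538e-06]), 'ee_pos': array([0.19514219, 0.5933456 , 0.40354647]), 'tcp_rot': array([-1.68010408,  1.56857785, -1.99787777]), 'wrist_force': array([0.25427043, 0.01890653, 0.15922807]), 'ft_torque': array([-0.00249759,  0.05179033, -0.00142799]), 'width': 0.08546544696251758} 0.1547
scene {'fx': 437.69638830999554, 'fy': 437.69638830999554, 'cx': 322.7988685951679, 'cy': 232.95744848833334, 'k1': -0.058368728807869676, 'R': array([[ 0.58737663,  0.80914794, -0.01637968],
       [ 0.45153406, -0.3444395 , -0.82309077],
       [-0.67164402,  0.47606831, -0.56767357]]), 't': array([-0.31784535, -0.16216434,  1.60181164])}
side {'fx': 498.89939908044147, 'fy': 498.89939908044147, 'cx': 323.49472729262396, 'cy': 242.3377576731619, 'k1': -0.12802374216201232, 'R': array([[-0.9866171 , -0.16183774, -0.01988072],
       [-0.0633948 ,  0.49306479, -0.86767979],
       [ 0.15022581, -0.85480738, -0.49672582]]), 't': array([0.49286342, 0.09543848, 1.47026373])}
```

View pics/scene0.png

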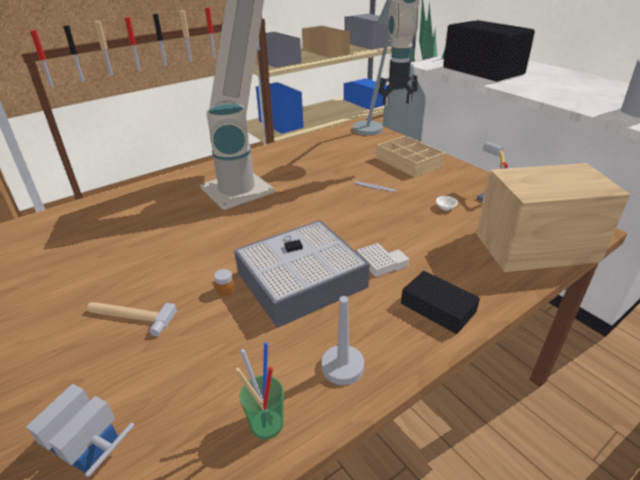

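View pics/side0.png

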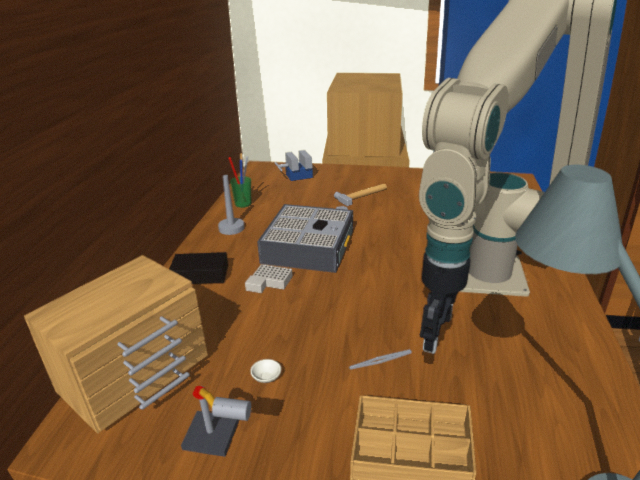

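```bash
python3 - <<'E'
import cv2
a=cv2.imread("pics/scene0.png")[210:330,220:380]
b=cv2.imread("pics/side0.png")[195:280,250:365]
cv2.imwrite("pics/sz.png",cv2.resize(a,None,fx=5,fy=5,interpolation=2))
cv2.imwrite("pics/bz.png",cv2.resize(b,None,fx=6,fy=6,interpolation=2))
E
```

```text
(no output)
```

View pics/sz.png

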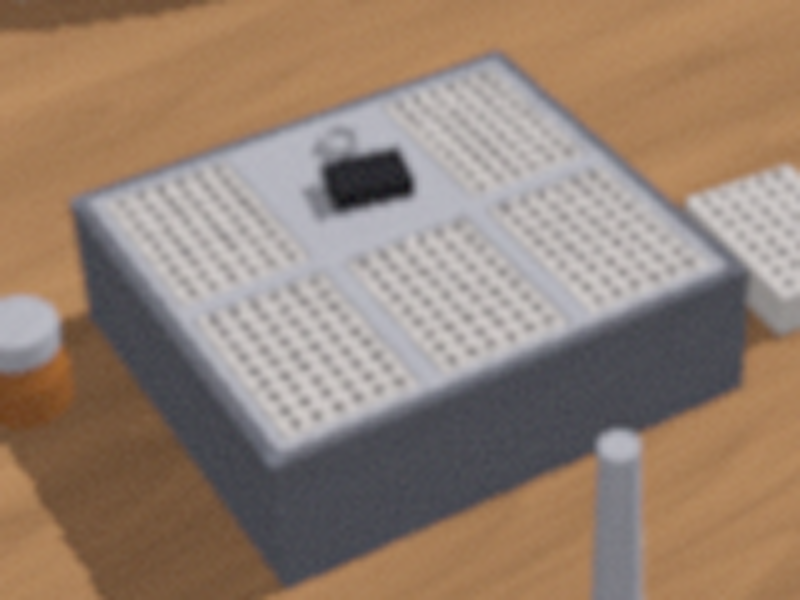

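View pics/bz.png

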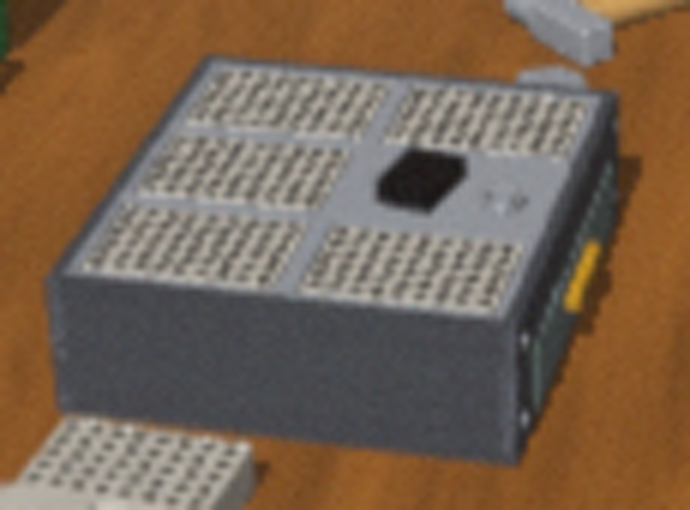

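The zoomed views show the deck corners in scene at about (235,251), (319,221), (368,264) and (276,302), and in side at (285,205), (352,211), (337,248) and (259,241). The steel plate, with the charcoal and band on it, is the near-robot middle place. Next I cast rays from these corners.

```bash
cat > h.py <<'E'
import numpy as np, cv2
from scipy.spatial.transform import Rotation as Ro
def cast(c,px,z):
    K=np.array([[c["fx"],0,c["cx"]],[0,c["fy"],c["cy"]],[0,0,1.]])
    u=cv2.undistortPoints(np.array(px,float).reshape(-1,1,2),K,np.array([c["k1"],0,0,0.]))[:,0]
    d=np.c_[u,np.ones(len(u))]@c["R"]; o=-c["R"].T@c["t"]
    s=(z-o[2])/d[:,2]
    return o+d*s[:,None]
E
python3 - <<'E'
from cell import env, vision
from h import *
np.set_printoptions(precision=4,suppress=True)
s=np.array([(75,205),(497,55),(742,272),(280,460)])/5+[220,210]-.4
b=np.array([(615,95),(520,318),(55,275),(208,60)])/6+[250,195]-.4
P={}
for n,p in(("scene",s),("side",b)):
    w=cast(vision.get_calibration(n),p,.08)
    e=np.roll(w,-1,0)-w
    print(n,w[:,:2].tolist(),w.mean(0),np.linalg.norm(e,axis=1),np.degrees(np.arctan2(e[:,1],e[:,0])))
print(env.state()['tcp_rot'], Ro.from_euler('xyz',env.state()['tcp_rot']).as_matrix())
E
```

```text
scene [[0.4435681378643037, -0.21606529108148864], [0.4609052949008423, 0.04624312540866471], [0.6989564047796181, 0.027578320257504285], [0.6760393207458115, -0.2289784384504775]] [ 0.5699 -0.0928  0.08  ] [0.2629 0.2388 0.2576 0.2328] [ 86.2186  -4.4832 -95.1044 176.8206]
side [[0.4354760626391985, -0.2148357755591923], [0.4538035419661184, 0.03695425806158159], [0.6933754703464179, 0.024625195619433216], [0.6740689290444937, -0.23192877172003445]] [ 0.5642 -0.0963  0.08  ] [0.2525 0.2399 0.2573 0.2392] [ 85.8369  -2.946  -94.3036 175.9023]
[-1.6932  1.5687 -2.011 ] [[-0.0009  0.3125  0.9499]
 [-0.0019  0.9499 -0.3125]
 [-1.     -0.002  -0.0003]]
```

The two views agree to about 6 mm: hearth centre near (0.567, -0.0945), yaw about -0.07 rad, sides close to 244 x 268 mm. I'll shut the jaw and move over the near-left tile.

Request:
carry_out:
  series:
    - [[0.8,-1.5,0],[0,0,0.5]]
    - [[1.5,-3.0,0],[0,0,1]]
    - [[2.2,-4.5,0],[0,0,1.5]]
    - [[2.9,-6.0,0],[0,0,2]]
    - [[3.7,-7.5,0],[0,0,2.5]]
    - [[4.4,-9,0],[0,0,2.8]]
    - [[5.1,-10.5,0],[0,0,2.8]]
    - [[5.8,-12,0],[0,0,2.8]]
    - [[6.5,-13.5,0],[0,0,2.8]]
    - [[7.2,-15,0],[0,0,2.8]]
    - [[8,-16.5,0],[0,0,2.8]]
    - [[8.7,-18,0],[0,0,2.8]]
  jaw: 1

```text
clock: 1.1
ee_pos: [0.4128, 0.1423, 0.4045]
tcp_rot: [0.738, 1.571, 0.665]
wrist_force: [1.1, 0.3, 0.1]
width: 0.0002
```

Request:
carry_out:
  series:
    - [[0.7,-1.4,-0.3],[0,0,0]]
    - [[1.4,-2.8,-0.8],[0,0,0]]
    - [[2.1,-4.2,-1.5],[0,0,0]]
    - [[2.7,-5.3,-2.2],[0,0,0]]
    - [[2.94,-5.9,-3],[0,0,0]]
    - [[2.94,-5.9,-3.4],[0,0,0]]
    - [[2.94,-5.9,-3.4],[0,0,0]]
    - [[2.94,-5.9,-3.4],[0,0,0]]

```text
clock: 1.77
ee_pos: [0.4852, -0.0028, 0.3189]
tcp_rot: [2.916, 1.568, 2.842]
wrist_force: [0.3, 0.6, -0.0]
width: 0.0002
```

```bash
python3 - <<'E'
from cell import env, vision
from h import *
np.set_printoptions(precision=4,suppress=True)
s=env.state();print(s['ee_pos'],s['wrist_force'],Ro.from_euler('xyz',s['tcp_rot']).as_matrix())
np.save('wc.npy',vision.get_calibration("wrist"),allow_pickle=True)
for n in ("scene","wrist"):
    cv2.imwrite(f"pics/{n}1.png", vision.grab_frame(n)[:,:,::-1])
E
```

```text
[ 0.4852 -0.0028  0.3189] [ 0.2875  0.6414 -0.0288] [[-0.0029  0.0732  0.9973]
 [ 0.0009  0.9973 -0.0732]
 [-1.      0.0007 -0.0029]]
```

View pics/wrist1.png

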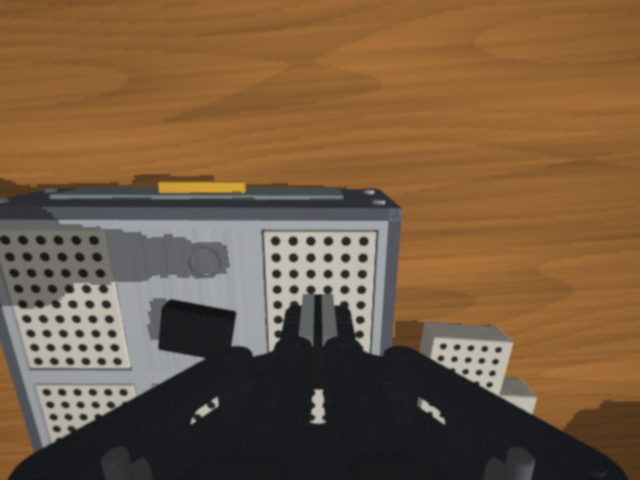

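Wrist view: the near edge of the near-left tile runs from (263,231) to (378,230), and the near-right tile's edge ends at about (99,231) and (130,368). I'll check these against the estimate.

```bash
python3 - <<'E'
from h import *
np.set_printoptions(precision=4,suppress=True)
c=np.load('wc.npy',allow_pickle=True).item()
w=cast(c,[(263,231),(378,230),(104,231),(130,368),(400,207)],.08);print(w)
y=-.072;Rm=np.array([[np.cos(y),-np.sin(y)],[np.sin(y),np.cos(y)]])
print(np.array([.567,-.0945])+np.array([(-107,49),(-107,119),(-107,-49),(-7,-49),(-122,134)])/1e3@Rm.T)
E
```

```text
[[ 0.4616 -0.0347  0.08  ]
 [ 0.4663  0.0363  0.08  ]
 [ 0.4542 -0.1327  0.08  ]
 [ 0.5533 -0.1398  0.08  ]
 [ 0.4529  0.0499  0.08  ]]
[[ 0.4638 -0.0379]
 [ 0.4688  0.0319]
 [ 0.4568 -0.1357]
 [ 0.5565 -0.1429]
 [ 0.455   0.0479]]
```

Agreement is within 3 mm, so the centre becomes about (0.5645, -0.0915). I'll descend until contact.

Request:
carry_out:
  series:
    - [[0,0,-0.8],[0,0,0]]
    - [[0,0,-1.6],[0,0,0]]
    - [[0,0,-1.9],[0,0,0]]
    - [[0,0,-2.0],[0,0,0]]
    - [[0,0,-2.0],[0,0,0]]

```text
clock: 2.28
ee_pos: [0.4859, -0.0027, 0.27]
tcp_rot: [2.943, 1.571, 2.87]
wrist_force: [-0.2, -0.6, 0.9]
width: -0.0003
```

Request:
carry_out:
  series:
    - [[0,0,-0.1],[0,0,0]]
    - [[0,0,-0.2],[0,0,0]]
    - [[0,0,-0.3],[0,0,0]]
    - [[0,0,-0.3],[0,0,0]]

```text
clock: 2.62
ee_pos: [0.4861, -0.0033, 0.2623]
tcp_rot: [-0.011, 1.571, -0.084]
wrist_force: [-0.1, -0.1, -0.2]
width: -0.0001
```

Request:
carry_out:
  series:
    - [[0,0,-0.1],[0,0,0]]
    - [[0,0,-0.2],[0,0,0]]
    - [[0,0,-0.24],[0,0,0]]
    - [[0,0,-0.24],[0,0,0]]

```text
clock: 2.95
ee_pos: [0.4859, -0.0033, 0.2558]
tcp_rot: [3.064, 1.57, 2.991]
wrist_force: [-0.3, -0.3, -0.1]
width: -0.0001
```

Request:
carry_out:
  series:
    - [[0,0,-0.04],[0,0,0]]
    - [[0,0,-0.08],[0,0,0]]
    - [[0,0,-0.08],[0,0,0]]

```text
clock: 3.2
ee_pos: [0.486, -0.0033, 0.254]
tcp_rot: [3.076, 1.571, 3.003]
wrist_force: [-0.3, 0.2, 0.1]
width: -0.0
```

Request:
carry_out:
  series:
    - [[0,0,-0.04],[0,0,0]]
    - [[0,0,-0.08],[0,0,0]]
    - [[0,0,-0.08],[0,0,0]]

```text
clock: 3.45
ee_pos: [0.4861, -0.0033, 0.2529]
tcp_rot: [-1.361, 1.571, -1.434]
wrist_force: [-2.3, -0.5, 5.8]
width: -0.0001
```

Request:
carry_out:
  series:
    - [[0,0,-0.04],[0,0,0]]
    - [[0,0,-0.08],[0,0,0]]
    - [[0,0,-0.08],[0,0,0]]

```text
clock: 3.7
ee_pos: [0.4861, -0.0033, 0.2522]
tcp_rot: [-1.992, 1.571, -2.066]
wrist_force: [-5.9, 0.5, 15.8]
width: -0.0
```

Near-left is solid: it gave about 1 mm at 16 N, with contact at TCP z = 0.2533. On to near-right, lifting clear of the charcoal.

Request:
carry_out:
  series:
    - [[0,0,1],[0,0,0]]
    - [[0,-0.5,2],[0,0,0]]
    - [[-0.2,-2,2],[0,0,0]]
    - [[-0.3,-3.5,2],[0,0,0]]
    - [[-0.5,-5,2],[0,0,0]]
    - [[-0.57,-6.2,2],[0,0,0]]
    - [[-0.57,-6.63,1.6],[0,0,0]]
    - [[-0.57,-6.63,0.8],[0,0,0]]
    - [[-0.57,-6.63,0.35],[0,0,0]]
    - [[-0.57,-6.63,0.25],[0,0,0]]
    - [[-0.57,-6.63,0.25],[0,0,0]]

```text
clock: 4.62
ee_pos: [0.4709, -0.1679, 0.2548]
tcp_rot: [2.693, 1.567, 2.62]
wrist_force: [0.4, -0.6, -0.6]
width: 0.0002
```

Request:
carry_out:
  series:
    - [[0,0,-0.05],[0,0,0]]
    - [[0,0,-0.1],[0,0,0]]
    - [[0,0,-0.15],[0,0,0]]
    - [[0,0,-0.15],[0,0,0]]

```text
clock: 4.95
ee_pos: [0.4723, -0.1689, 0.2533]
tcp_rot: [-0.252, 1.569, -0.324]
wrist_force: [0.2, 0.2, 0.1]
width: -0.0002
```

Request:
carry_out:
  series:
    - [[0,0,-0.04],[0,0,0]]
    - [[0,0,-0.08],[0,0,0]]
    - [[0,0,-0.08],[0,0,0]]

```text
clock: 5.2
ee_pos: [0.4722, -0.169, 0.2525]
tcp_rot: [0.093, 1.57, 0.02]
wrist_force: [-3.6, 2.5, 9.2]
width: -0.0
```

Near-right is solid too (9 N at 0.8 mm). On to far-right.

Request:
carry_out:
  series:
    - [[0,0,0.8],[0,0,0]]
    - [[0.5,0,1.2],[0,0,0]]
    - [[2,-0.1,1.2],[0,0,0]]
    - [[3.5,-0.2,1.2],[0,0,0]]
    - [[4.3,-0.33,1.2],[0,0,0]]
    - [[4.52,-0.33,0.7],[0,0,0]]
    - [[4.52,-0.33,0.3],[0,0,0]]
    - [[4.52,-0.33,0.2],[0,0,0]]
    - [[4.52,-0.33,0.2],[0,0,0]]

```text
clock: 5.95
ee_pos: [0.5829, -0.1767, 0.2538]
tcp_rot: [2.82, 1.566, 2.747]
wrist_force: [-1.7, -0.5, 0.2]
width: -0.0001
```

Request:
carry_out:
  series:
    - [[0,0,-0.05],[0,0,0]]
    - [[0,0,-0.1],[0,0,0]]
    - [[0,0,-0.1],[0,0,0]]

```text
clock: 6.2
ee_pos: [0.5837, -0.1771, 0.2533]
tcp_rot: [2.956, 1.569, 2.882]
wrist_force: [-0.7, -0.2, 0.6]
width: 0.0
```

Request:
carry_out:
  series:
    - [[0,0,-0.05],[0,0,0]]
    - [[0,0,-0.1],[0,0,0]]
    - [[0,0,-0.1],[0,0,0]]

```text
clock: 6.45
ee_pos: [0.5841, -0.1772, 0.2524]
tcp_rot: [-2.957, 1.57, -3.03]
wrist_force: [-5.4, 1.5, 10.8]
width: -0.0
```

Far-right is solid (10.8 N). On to far-middle.

Request:
carry_out:
  series:
    - [[0,0,0.7],[0,0,0]]
    - [[0,0.6,1],[0,0,0]]
    - [[0.1,2,1],[0,0,0]]
    - [[0.26,3.1,1],[0,0,0]]
    - [[0.26,3.35,0.6],[0,0,0]]
    - [[0.26,3.35,0.3],[0,0,0]]
    - [[0.26,3.35,0.2],[0,0,0]]
    - [[0.26,3.35,0.2],[0,0,0]]

```text
clock: 7.12
ee_pos: [0.5905, -0.0937, 0.2542]
tcp_rot: [3.12, 1.568, 3.046]
wrist_force: [-0.4, -0.0, -0.1]
width: -0.0001
```

Request:
carry_out:
  series:
    - [[0,0,-0.05],[0,0,0]]
    - [[0,0,-0.1],[0,0,0]]
    - [[0,0,-0.1],[0,0,0]]

```text
clock: 7.37
ee_pos: [0.5914, -0.0944, 0.2533]
tcp_rot: [-0.635, 1.57, -0.71]
wrist_force: [-1.3, -0.4, 0.1]
width: 0.0
```

Request:
carry_out:
  series:
    - [[0,0,-0.05],[0,0,0]]
    - [[0,0,-0.1],[0,0,0]]
    - [[0,0,-0.1],[0,0,0]]

```text
clock: 7.62
ee_pos: [0.5915, -0.0942, 0.2526]
tcp_rot: [-1.057, 1.569, -1.131]
wrist_force: [-3.8, -0.5, 9.8]
width: -0.0001
```

Far-middle is solid (9.8 N). Far-left should be the hatch.

Request:
carry_out:
  series:
    - [[0,0,0.7],[0,0,0]]
    - [[0,0.6,1],[0,0,0]]
    - [[0.1,2,1],[0,0,0]]
    - [[0.26,3.1,1],[0,0,0]]
    - [[0.26,3.35,0.6],[0,0,0]]
    - [[0.26,3.35,0.3],[0,0,0]]
    - [[0.26,3.35,0.2],[0,0,0]]
    - [[0.26,3.35,0.2],[0,0,0]]

```text
clock: 8.28
ee_pos: [0.597, -0.0102, 0.2541]
tcp_rot: [-3.062, 1.568, -3.136]
wrist_force: [-0.1, -0.1, -0.6]
width: 0.0
```

Request:
carry_out:
  series:
    - [[0,0,-0.05],[0,0,0]]
    - [[0,0,-0.1],[0,0,0]]
    - [[0,0,-0.1],[0,0,0]]

```text
clock: 8.53
ee_pos: [0.5979, -0.0106, 0.2532]
tcp_rot: [-0.674, 1.571, -0.749]
wrist_force: [0.9, -0.0, 1.0]
width: 0.0003
```

Request:
carry_out:
  series:
    - [[0,0,-0.05],[0,0,0]]
    - [[0,0,-0.1],[0,0,0]]
    - [[0,0,-0.1],[0,0,0]]

```text
clock: 8.78
ee_pos: [0.5978, -0.0102, 0.2508]
tcp_rot: [-1.296, 1.57, -1.37]
wrist_force: [-0.5, -0.8, 2.1]
width: -0.0003
```

Request:
carry_out:
  series:
    - [[0,0,-0.05],[0,0,0]]
    - [[0,0,-0.1],[0,0,0]]
    - [[0,0,-0.1],[0,0,0]]

```text
clock: 9.03
ee_pos: [0.5979, -0.0099, 0.2481]
tcp_rot: [-0.96, 1.571, -1.033]
wrist_force: [-0.6, -1.2, 1.4]
width: -0.0001
```

It gives freely (5 mm at 1.4 N), so this is the hatch. I'll push it down in steps.

Request:
carry_out:
  series:
    - [[0,0,-0.1],[0,0,0]]
    - [[0,0,-0.2],[0,0,0]]
    - [[0,0,-0.3],[0,0,0]]
    - [[0,0,-0.4],[0,0,0]]
    - [[0,0,-0.5],[0,0,0]]
    - [[0,0,-0.5],[0,0,0]]

```text
clock: 9.53
ee_pos: [0.5974, -0.0096, 0.2348]
tcp_rot: [2.76, 1.569, 2.687]
wrist_force: [-1.1, -0.3, 0.3]
width: 0.0002
```

Request:
carry_out:
  series:
    - [[0,0,-0.1],[0,0,0]]
    - [[0,0,-0.2],[0,0,0]]
    - [[0,0,-0.3],[0,0,0]]
    - [[0,0,-0.4],[0,0,0]]
    - [[0,0,-0.4],[0,0,0]]

```text
clock: 9.95
ee_pos: [0.5974, -0.0098, 0.2249]
tcp_rot: [3.057, 1.569, 2.983]
wrist_force: [-0.9, -0.9, -0.4]
width: 0.0001
```

Request:
carry_out:
  series:
    - [[0,0,-0.1],[0,0,0]]
    - [[0,0,-0.2],[0,0,0]]
    - [[0,0,-0.25],[0,0,0]]
    - [[0,0,-0.25],[0,0,0]]

```text
clock: 10.28
ee_pos: [0.5975, -0.0098, 0.2189]
tcp_rot: [3.071, 1.57, 2.998]
wrist_force: [0.1, -0.9, -1.1]
width: -0.0002
```

Request:
carry_out:
  series:
    - [[-0.1,0,0],[0,0,0]]
    - [[-0.1,0,0.5],[0,0,0]]
    - [[-0.1,0,1.2],[0,0,0]]
    - [[-0.1,0,2.2],[0,0,0]]
    - [[-0.1,0,3.5],[0,0,0]]
    - [[-0.5,0,5],[0,0,0]]
    - [[-1.5,0,6],[0,0,0]]
    - [[-3,0,6.5],[0,0,0]]
    - [[-4,0,6.5],[0,0,0]]
    - [[-4,0,6.5],[0,0,0]]

```text
clock: 11.12
ee_pos: [0.4936, -0.0093, 0.3839]
tcp_rot: [-3.029, 1.57, -3.102]
wrist_force: [-0.3, 0.3, -0.3]
width: -0.0005
```

```bash
python3 - <<'E'
from cell import env, vision
import cv2,numpy as np
s=env.state();print(s['ee_pos'],s['wrist_force'])
f=[vision.grab_frame(n)[:,:,::-1] for n in("scene","side")]
cv2.imwrite("pics/full2.png",np.hstack([cv2.resize(i,(400,300)) for i in f]))
a=cv2.resize(f[0][205:325,220:380],(640,480),interpolation=2);b=cv2.resize(f[1][195:280,250:365],(640,473),interpolation=2)
cv2.imwrite("pics/z2a.png",a);cv2.imwrite("pics/z2b.png",b)
E
```

```text
[ 0.49361787 -0.0093323   0.38388175] [-0.30877666  0.29672608 -0.33023936]
```

View pics/full2.png

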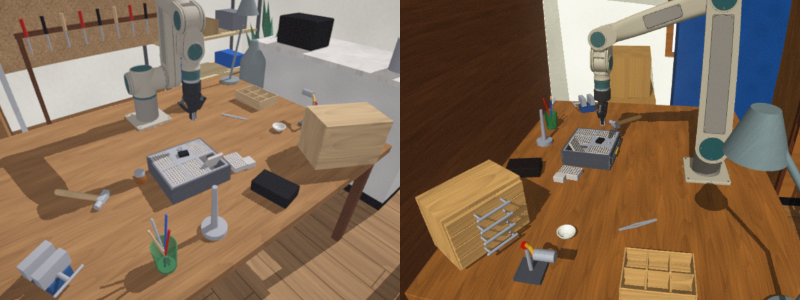

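View pics/z2a.png

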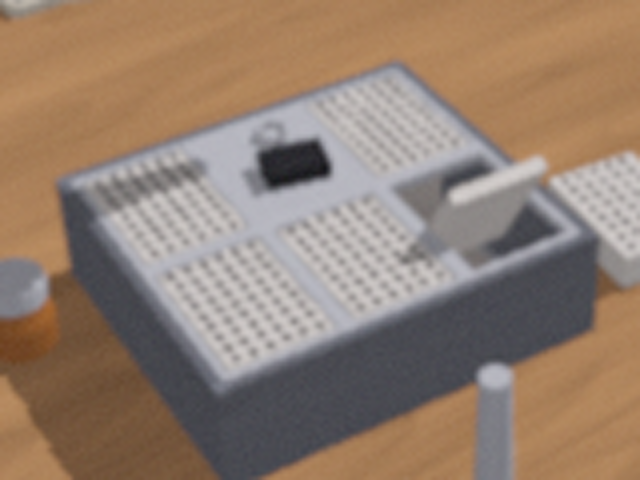

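View pics/z2b.png

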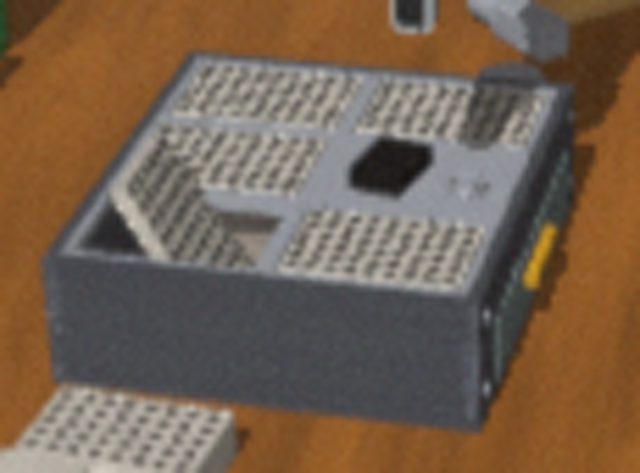

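The far-left tile stands open in both views, and the charcoal, band and bench things look unmoved. I'll measure the tilt by casting the raised edge's ends, at about (334,254)/(356,246) in scene and (281,218)/(272,229) in side, and compare the loose things before and after.

```bash
python3 - <<'E'
from cell import env, vision
from h import *
np.set_printoptions(precision=4,suppress=True)
C=[vision.get_calibration(n) for n in("scene","side")]
px=[[(333.5,253.5),(356,246)],[(281,218),(271.6,229)]]
N=[];Pm=[]
for c,p in zip(C,px):
    K=np.array([[c["fx"],0,c["cx"]],[0,c["fy"],c["cy"]],[0,0,1.]])
    N.append(cv2.undistortPoints(np.array(p,float).reshape(-1,1,2),K,np.array([c["k1"],0,0,0.]))[:,0].T)
    Pm.append(np.c_[c["R"],c["t"]])
X=cv2.triangulatePoints(Pm[0],Pm[1],N[0],N[1]);X=(X[:3]/X[3]).T
print(X)
ex=np.array([.9973,-.072]);piv=np.array([.6274,-.0119])
for x in X: print("tilt",np.arctan2(x[2]-.075,(x[:2]-piv)@ex))
m=X.mean(0);print("mid tilt",np.arctan2(m[2]-.075,(m[:2]-piv)@ex), np.linalg.norm([m[2]-.075,(m[:2]-piv)@ex]))
for n in("scene","side"):
    d=cv2.absdiff(cv2.imread(f"pics/{n}0.png"),vision.grab_frame(n)[:,:,::-1].copy()).max(2)
    cv2.imwrite(f"pics/d_{n}.png",d)
cv2.imwrite("pics/d.png",np.clip(np.hstack([cv2.resize(cv2.imread(f"pics/d_{n}.png"),(400,300)) for n in("scene","side")])*2.,0,255))
print(env.state()['ee_pos'],env.state()['wrist_force'])
E
```

```text
[[ 0.6443 -0.0468  0.1191]
 [ 0.6551  0.0192  0.1168]]
tilt 1.15699785866684
tilt 1.0247369465962615
mid tilt 1.090346009086163 0.048432717270209646
[ 0.4984 -0.0099  0.3826] [ 1.1808  0.0301 -0.3998][ WARN:0@7.283] global loadsave.cpp:1063 imwrite_ Unsupported depth image for selected encoder is fallbacked to CV_8U.
```

View pics/d.png

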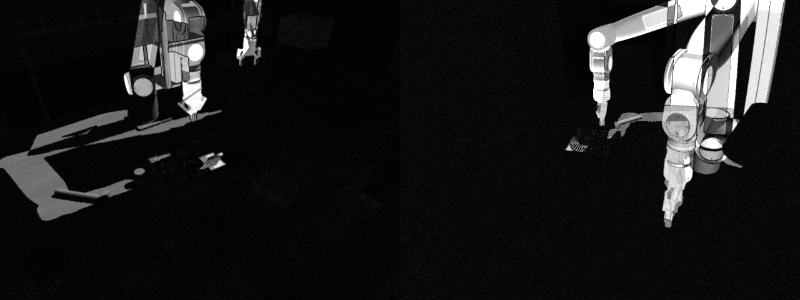

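The tilt comes out at about 1.09 rad (62°). The difference picture shows only the arm, its shadow and the far-left tile changed. I'm handing in.

```bash
python3 -c "
from cell import workorder
print(workorder.finish_job())"
```

```text
the job is handed in; nothing more can be done
None
```

The hatch is the far-left tile (away from the robot, on its left). It now stands open at about 1.09 rad (62°), and the job is handed in.

- **Finding it:** I pressed all five tiles with the shut fingertips. Four were solid, giving about 1 mm at 9–16 N. The far-left one gave 5 mm at under about 2 N.
- **Opening it:** I pushed its near half to about 35 mm below the deck, then withdrew the arm clear. The job ended at about 11.4 s.
- **Tilt check:** The triangulated raised edge gave 1.16 rad at one end and 1.02 rad at the other. That spread comes from pixel picking. The edge lies 48 mm from the pivot line, against about 50 mm expected.
- **Loose things:** Before-and-after pictures from both fixed cameras differ only in the arm, its shadow and that tile. The flux jar and hammer fell under the arm's shadow, so I judged those two only by eye.
- **Disagreement:** The fixed cameras placed the hearth about 6 mm apart. The wrist picture moved the estimate by 3–4 mm before I pressed.

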